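Switch off the strip sizer and put its guides away

TASK

Switch the bamboo strip sizer off by throwing the bat toggle on the grey switch box over to its far side, from leaning towards you to leaning away; the box runs loosely on its rail, so keep pushing until the toggle has snapped over, but do not force it. Only then take the two mirror-image guides off the machine's bed and set each one down, upright and not dropped, in the tray whose fixed sample has the same hand. Leave the cup, the knife and the bamboo offcut where they are.

Things in the scene. Friction and masses are not known exactly. Their poses are not given: they have to be found in the camera images.
- switch (a joint): Bat toggle switch, angle in rad: 0 = on, leaning 0.42 rad from upright towards the box's -x; 0.84 = off, leaning as far to its +x. It is held at both ends by an over-centre spring: about 6 N sideways near the tip starts it, less is needed as it nears upright (0.42), and past that it snaps over by itself to 0.84.
- switch_tip (a point): Tip of the steel bat of the toggle; the bat is 46 mm long, 8 mm thick at the foot, 13 mm near the tip. It pivots 73 mm above the work surface, so the tip is 115 mm above it when the switch is on or off, 119 mm when upright. Only the position counts here.
- box_top (a point): Centre of the grey switch box's top, 72 mm above the work surface, under the toggle's pivot; box 100 (x) by 80 mm (y). x points the way to throw the toggle (away from the robot, within 0.5 rad of straight ahead). The box slides along x on a fixed rail with 2 N friction, less than the toggle needs, until it meets the far end block (lower than the box), an unknown 20 to 60 mm on.
- guide_left: Steel guide lying rib up on the machine's bed (bed top 26 mm above the work surface), 0.14 to 0.28 kg. Foot plate 80 x 28 x 6 mm; along its middle an upright rib 80 mm long, 12 mm wide, top 38 mm above the underside (grip across it); at the +x end an ear (x 10 to 40 mm, 6 mm thick) reaching to 38 mm on its +y side: left hand. Origin: underside, middle of the foot plate; x along the rib, z up.
- guide_right: Steel guide lying rib up on the machine's bed (bed top 26 mm above the work surface), 0.14 to 0.28 kg. Foot plate 80 x 28 x 6 mm; along its middle an upright rib 80 mm long, 12 mm wide, top 38 mm above the underside (grip across it); at the +x end an ear (x 10 to 40 mm, 6 mm thick) reaching to 38 mm on its -y side: right hand. Origin: underside, middle of the foot plate; x along the rib, z up.
- tray_left_in (a point): Centre of the inner floor of the fixed plywood tray for left-hand guides, 5 mm above the work surface; inside 140 (x) by 100 mm (y), walls 5 mm, rim 30 mm above the work surface. On a ledge beyond its +x wall (x 75 to 130 mm, up to 43 mm high) a fixed sample guide, 64 mm long, shows the hand that belongs in it. The trays may stand either way round.
- tray_right_in (a point): Centre of the inner floor of the fixed plywood tray for right-hand guides, 5 mm above the work surface; inside 140 (x) by 100 mm (y), walls 5 mm, rim 30 mm above the work surface. On a ledge beyond its +x wall (x 75 to 130 mm, up to 43 mm high) a fixed sample guide, 64 mm long, shows the hand that belongs in it. The trays may stand either way round.
- machine: Fixed green strip sizing machine; origin on the work surface under the middle of its bed. Dark steel bed plate 180 x 190 mm, 26 mm high (x from -100 to 80 mm); beyond it (x from 95 to 155 mm) a roller head over the full width, 95 mm high.
- cup: Bystander: open bamboo cup, 70 mm wide, 90 mm high; origin at the centre of its underside.
- knife: Bystander: splitting knife lying flat, 235 mm long, 32 mm wide, 18 mm high at its wooden handle; origin under its middle, handle to its -x.
- offcut: Bystander: length of bamboo standing on end, 60 mm wide, 60 mm high; origin at the centre of its underside.
There are look-alikes about, which are no part of the job. What is shaped like the guide_left but brown is not meant. What is shaped like the part that bears tray_left_in but green is not meant.

How it is judged:
On the way, in this order (a step that is already met when the one before it is completed fails the run):
1. the toggle is thrown fully over to off (value of joint switch above 0.75 rad), for 0.2 s.
2. both guides are in their own trays (x of guide_left in the frame of tray_left_in between -0.06 and 0.06 m and y of guide_left in the frame of tray_left_in between -0.05 and 0.05 m and z of guide_left in the frame of tray_left_in between -0.004 and 0.006 m and angle between each of guide_left, guide_right's own z axis and vertical below 0.12 rad and linear speed of each of guide_left, guide_right below 0.03 m/s and x of guide_right in the frame of tray_right_in between -0.06 and 0.06 m and y of guide_right in the frame of tray_right_in between -0.05 and 0.05 m and z of guide_right in the frame of tray_right_in between -0.004 and 0.006 m), for 0.2 s.
At the end, for the whole second after the job is handed in: The toggle is at off (past 0.75 rad), and each guide lies still and flat on the floor of the tray of its own hand, rib up (within 0.12 rad), its underside within 6 mm of the floor (all of step 2 and value of joint switch above 0.75 rad); the robot touches nothing.
It fails at once if a guide was moved (over 12 mm) while the switch was still on (value of joint switch below 0.42 rad and distance of any of guide_left, guide_right from where it was at the start of the episode above 0.012 m).
It fails at once if the switch was forced (over 30 N on the toggle or its box) (contact force between any of the arm, the fingers and rail above 30 N).
It fails at once if a guide was dropped or thrown (over 0.6 m/s while not held) ((linear speed of guide_left above 0.6 m/s and contact force between the fingers and guide_left below 0.05 N) or (linear speed of guide_right above 0.6 m/s and contact force between the fingers and guide_right below 0.05 N)).
It fails at once if the cup, the knife or the offcut was disturbed (moved over 30 mm) (distance of any of cup, knife, offcut from where it was at the start of the episode above 0.03 m).
It also fails if it takes over 69 s, if anything falls off the work surface, if the arm or the gripper's body presses on something with over 40 N, if the wrist force passes 120 N, or if a joint passes its speed limit or range.

ROBOT

A 7-joint arm with a two-finger parallel gripper is mounted at the origin on the work surface. World frame = base frame: x ahead of the robot, y to its left, z up, the work surface at z = 0. Lengths are in m, angles in rad, forces in N, time in s.
With the tool pointing down it reaches from about 0.425 to 0.875 m from the base axis. Payload 4.7 kg.
Tool frame: the origin (TCP) lies midway between the tips of the shut fingers; the grasp point (between the pads) lies 19 mm behind it; x points along the fingers, z is the direction in which the jaws open and shut, and the axes are right-handed (so a half turn about x gives the same grasp; the last joint's range is limited). The gripper opens to 87 mm and grips with 3 to 60 N. Pads are 19 mm wide; open, the fingers measure 117 mm over their backs; the gripper's body (75 mm by 190 mm) begins 51 mm behind the grasp point.
Start: joints at [-1.224, 0.321, -0.07, 1.45, 0.023, 1.371, -0.057], TCP at [0.212, 0.614, 0.223] pointing down, gripper open.
Joint ranges: [-2.86, 2.86], [-0.3, 2.09], [-1.38, 1.24], [0.06, 2.45], [-1.56, 4.7], [0.09, 2.05], [-2.69, 2.69]. Speed limits (rad/s): [2.57, 2.57, 3.14, 3.14, 3.14, 3.14, 3.14].

INTERFACE

Orientations are given as a rotation vector (axis times angle).
In Python, from bench import ctrl gives the robot as it stands.
- The arm moves only by the shell command python3 -m pendant 'ROWS' [OPENING] [FORCE]. ROWS is JSON, a list of rows, each an object with "travel": the shift along the tool's x, y, z in m, a list of three; "twist": the turn about the tool's x in rad. In form: [{"travel": [x, y, z], "twist": twist}, ...]. A call has 1 to 10 rows; each row is the pose to reach, as a shift and turn from the pose measured when the call began, along the tool's axes at that moment; what a row does not reach only later rows make up. A row lasts 1/8 s, in which the tool goes at most 62.5 mm and 10.7 degrees, less where a joint would pass 70% of its speed; a pose out of reach is approached as far as the arm can. A call with a gripper value outside its range is refused whole. OPENING is the opening, from -1 (shut) to 1 (fully open), so that 0 is half open, set as the call begins (- or left out, the last holds). The fingers move at their own pace and stop on an object; FORCE is the grip in N (left out, the last holds). Time passes only in rows, so rows that repeat a pose let the fingers close. It gives the time, the measured TCP pose, the force and the opening at its end, in the units of the state.
- ctrl.get_state(): the state, without advancing time (a new reading comes with each control period).
- ctrl.get_image(name): name is "side" or "top"; returns the picture (480x640x3 uint8, red, green, blue); there is no depth.
- ctrl.camera_model(name): a dict with "K" (3x3 intrinsics, pixels), "distortion" ([k1, k2, p1, p2, k3] as OpenCV has them; the pictures are not rectified), "rvec" (rotation vector, rad) and "tvec" (3), from world to camera coordinates, as OpenCV has them. Camera axes: x right, y down, z forward; pixel columns grow to the right and rows downward; lengths in m; the calibration is good to about 2 mm. A picture is of the moment at which its call begins. camera_model takes no time and is no camera call.
- ctrl.close_job(): hands the job in, once; it reports no verdict.
The state is a dict: "time": time; "joint_positions": joint angles; "qd": joint speeds; "joint_torque": joint torques, N m; "position": TCP position; "tool_rot": TCP orientation; "ft_force": force on the tool from outside, world axes, zero at the start; "torque": the same for the moment, N m; "grip_width": opening from 0.0 (shut) to 1.0 (fully open).
Only numpy, scipy, OpenCV 4.12 (cv2) and the standard library are available. Lean on these libraries where they do the work, as an engineer would, in place of code of your own. Each camera call takes 0.05 s, during which the arm holds its last target.

## Working session

There is one attempt and no reset: what is moved stays moved. The work goes in short steps, Python scripts to look and compute and a shell command to move; the robot and the scene stay as the last step left them, time stands still between calls to the robot, and variables do not carry over. Pictures are saved under pics/ and viewed, and the job is handed in when it is done.

```bash
mkdir -p pics; ls
python3 - <<'E'
from bench import ctrl
import cv2,numpy as np
print(ctrl.get_state())
for n in("side","top"):
    cv2.imwrite(f"pics/{n}0.png",ctrl.get_image(n)[:,:,::-1]); m=ctrl.camera_model(n); print(n,m)
    R=cv2.Rodrigues(np.array(m["rvec"],float))[0]; print(-R.T@np.array(m["tvec"]))
E
```

```text
pics
{'time': 0.0, 'joint_positions': array([-1.22391012,  0.32182996, -0.07007236,  1.45166434,  0.02259688,
        1.3707864 , -0.05688114]), 'qd': array([ 0.00025314,  0.00164125,  0.00101142, -0.00087585,  0.00027591,
       -0.00066183,  0.00016876]), 'joint_torque': array([-1.26451181e-03, -4.91286635e+01, -4.04450800e-01, -3.12524414e+01,
       -6.38622791e-02,  4.38528636e-02,  1.78312166e-04]), 'position': array([0.21221539, 0.61380381, 0.22146224]), 'tool_rot': array([-0.96186679,  1.34997016,  0.95991001]), 'ft_force': array([ 0.00068781, -0.09458186,  0.05880306]), 'torque': array([-0.01413615,  0.00681867, -0.03285554]), 'grip_width': 0.9975290428131085}
side {'K': array([[485.88056802,   0.        , 320.45615789],
       [  0.        , 485.88056802, 241.33585276],
       [  0.        ,   0.        ,   1.        ]]), 'distortion': array([-0.0755638,  0.       ,  0.       ,  0.       ,  0.       ]), 'rvec': array([ 2.27057627, -0.08090614,  0.03476187]), 'tvec': array([-0.63538547,  0.04626233,  1.2317869 ])}
[ 0.57149818 -0.95399237  0.82851812]
top {'K': array([[597.66050472,   0.        , 324.12882301],
       [  0.        , 597.66050472, 235.95518001],
       [  0.        ,   0.        ,   1.        ]]), 'distortion': array([-0.10771686,  0.        ,  0.        ,  0.        ,  0.        ]), 'rvec': array([ 2.18062332, -2.19135684,  0.07821711]), 'tvec': array([-0.13234927,  0.60094198,  1.55699001])}
[ 0.48909141 -0.13342131  1.59557319]
```

View pics/top0.png

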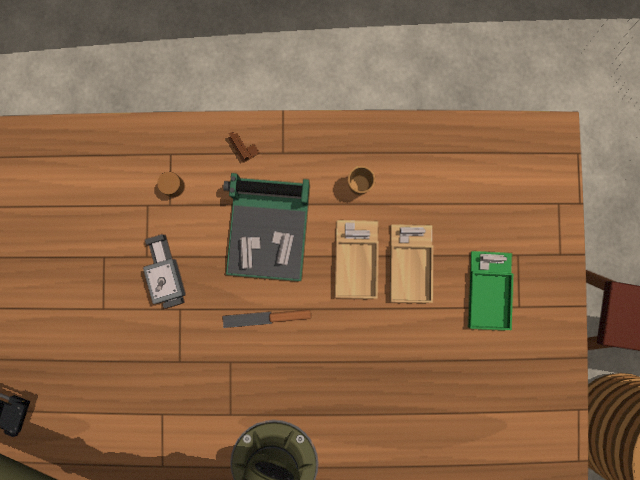

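View pics/side0.png

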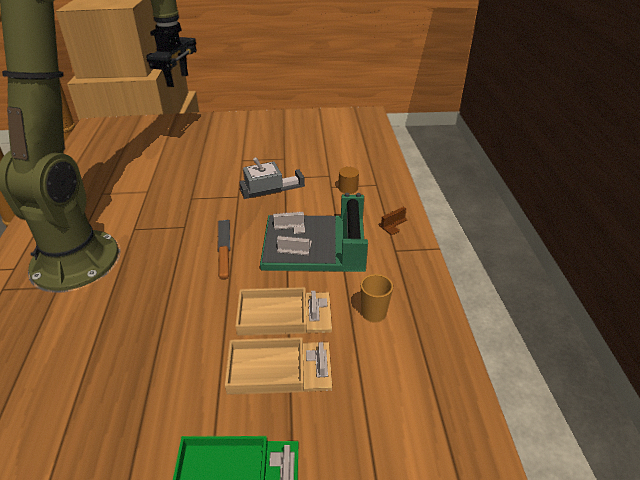

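Run:
```python
import cv2
t=cv2.imread("pics/top0.png"); s=cv2.imread("pics/side0.png")
def z(im,x0,y0,x1,y1,f,n): cv2.imwrite(n,cv2.resize(im[y0:y1,x0:x1],None,fx=f,fy=f,interpolation=cv2.INTER_CUBIC))
z(t,220,160,320,290,4.5,"pics/z1.png")
z(t,325,215,445,310,6,"pics/z2.png")
z(t,135,225,195,315,6,"pics/z3.png")
z(s,225,140,375,275,5,"pics/z4.png")
z(s,215,275,340,400,5,"pics/z5.png")
```

```text
(no output)
```

View pics/z1.png

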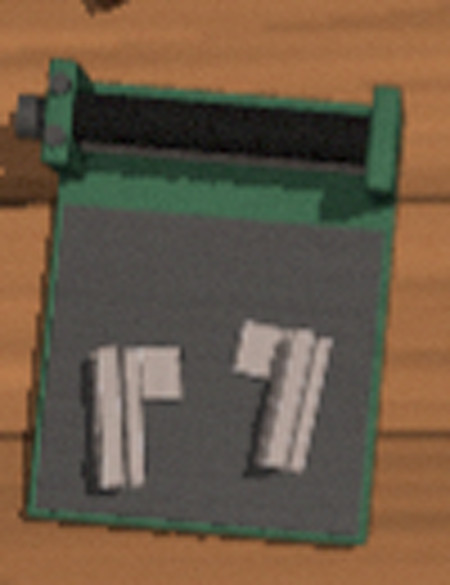

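View pics/z2.png

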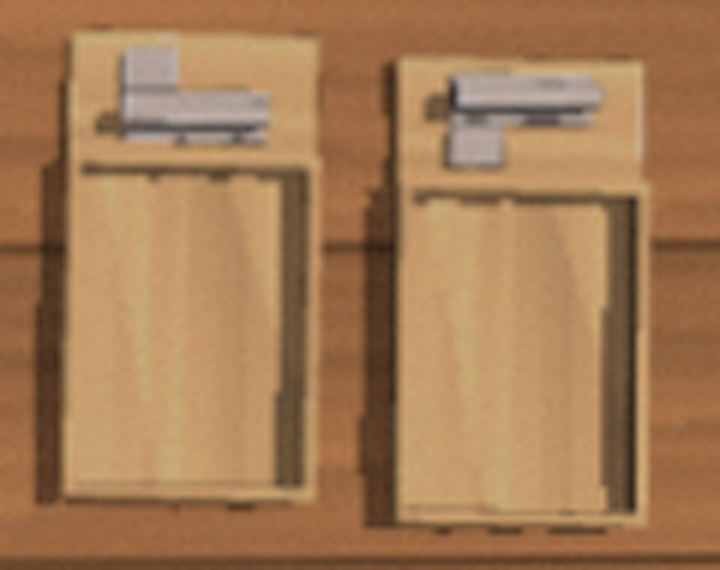

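View pics/z3.png

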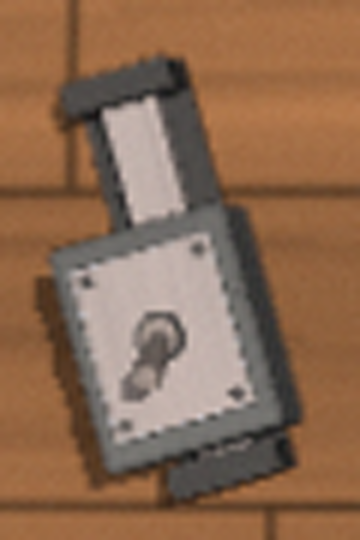

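View pics/z4.png

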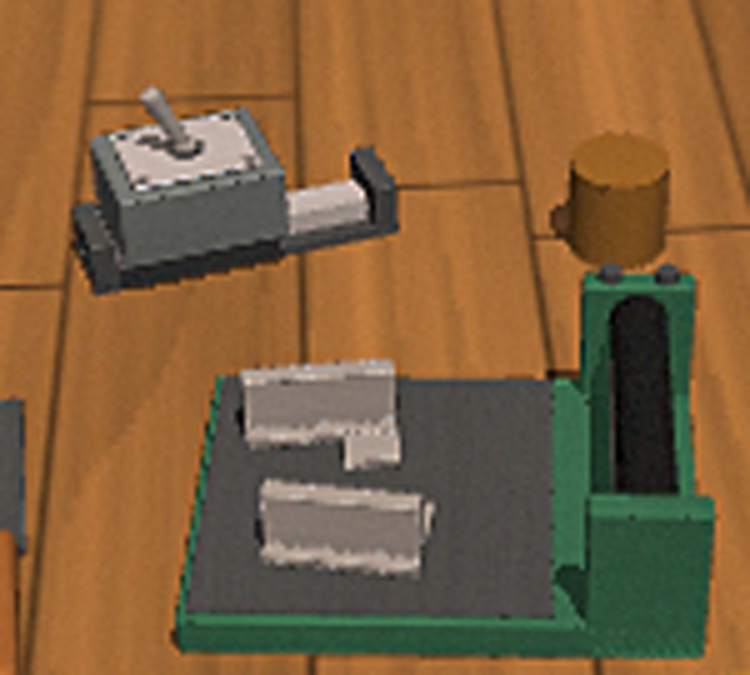

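View pics/z5.png

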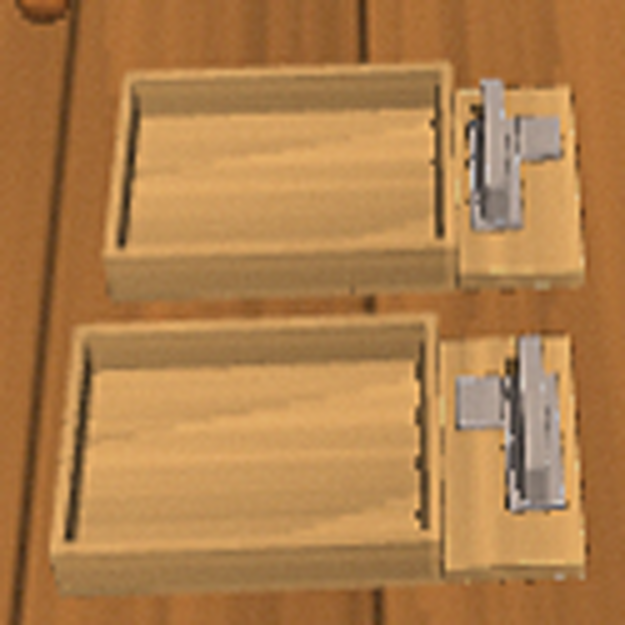

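```bash
cat > h.py <<'E'
import numpy as np,cv2
from bench import ctrl
from scipy.spatial.transform import Rotation as Rn
def cam(n):
    m=ctrl.camera_model(n);return m["K"],m["distortion"],cv2.Rodrigues(np.array(m["rvec"],float))[0],np.array(m["tvec"],float)
def ray(n,uv):
    K,d,R,t=cam(n);p=cv2.undistortPoints(np.array([[uv]],float),K,d)[0,0]
    v=R.T@np.array([p[0],p[1],1.]);return -R.T@t,v
def pl(n,uv,z):
    c,v=ray(n,uv);return c+v*(z-c[2])/v[2]
def proj(n,P):
    K,d,R,t=cam(n);return cv2.projectPoints(np.array(P,float),cv2.Rodrigues(R)[0],t,K,d)[0][:,0]
def unz(o,f,p): return (o[0]+(p[0]+.5)/f-.5,o[1]+(p[1]+.5)/f-.5)
def go(pos,yaw):
    """travel+twist; yaw= world angle of jaw axis (mod pi)"""
    s=ctrl.get_state();R=Rn.from_rotvec(s["tool_rot"]).as_matrix()
    tr=R.T@(np.array(pos)-s["position"])
    z=R[:,2];cur=np.arctan2(z[1],z[0]);d=(yaw-cur+np.pi/2)%np.pi-np.pi/2
    # tool x down: positive twist about x(down) = negative world yaw
    tw=d*np.sign(R[2,0])
    print("travel",tr.round(4),"twist",round(tw,3),"curyaw",round(cur,3),"axisx",R[:,0].round(3),"q7",s["joint_positions"][6].round(2),"F",s["ft_force"].round(2),"t",round(s["time"],2),"pos",s["position"].round(4))
E
python3 - <<'E'
from h import *
s=ctrl.get_state();print(Rn.from_rotvec(s["tool_rot"]).as_matrix().round(3))
def show(name,o,f,pts,z):
    P=[pl("top",unz(o,f,p),z) for p in pts];P=np.array(P);print(name,P[:,:2].round(4).tolist())
    print("  sides",[round(float(np.hypot(*(P[i]-P[i-1])[:2])),4) for i in range(len(P))],"mean",P.mean(0).round(4), "dirs",[round(float(np.arctan2(*(P[i-1]-P[i])[[1,0]])),3) for i in range(len(P))])
show("ribA",(220,160),4.5,[(108,347),(113,487)],.064)
show("ribB",(220,160),4.5,[(300,331),(270,467)],.064)
show("box",(135,225),6,[(50,255),(218,205),(290,425),(105,470)],.072)
show("tip",(135,225),6,[(135,385)],.110)
show("boss",(135,225),6,[(160,335)],.075)
show("tray1",(325,215),6,[(75,160),(322,160),(315,498),(65,498)],.03)
show("tray2",(325,215),6,[(398,185),(648,185),(645,523),(397,523)],.03)
show("bed",(220,160),4.5,[(57,205),(388,228),(365,545),(30,515)],.026)
show("knife",(0,0),1,[(222,322),(311,315)],.01)
show("cup",(0,0),1,[(361,180)],.09)
show("offcut",(0,0),1,[(168,183)],.06)
E
```

```text
[[-0.    -0.945  0.327]
 [-0.002  0.327  0.945]
 [-1.    -0.    -0.002]]
ribA [[0.5963, 0.072], [0.5163, 0.0688]]
  sides [0.0801, 0.0801] mean [0.5563 0.0704 0.064 ] dirs [-3.102, 0.04]
ribB [[0.6049, -0.038], [0.5273, -0.0208]]
  sides [0.0795, 0.0795] mean [ 0.5661 -0.0294  0.064 ] dirs [2.924, -0.218]
box [[0.5187, 0.3313], [0.54, 0.2583], [0.4461, 0.2264], [0.4269, 0.3063]]
  sides [0.0951, 0.076, 0.0991, 0.0822] mean [0.4829 0.2806 0.072 ] dirs [-2.876, 1.854, 0.328, -1.335]
tip [[0.4638, 0.2829]]
  sides [0.0] mean [0.4638 0.2829 0.11  ] dirs [0.0]
boss [[0.4845, 0.2821]]
  sides [0.0] mean [0.4845 0.2821 0.075 ] dirs [0.0]
tray1 [[0.5856, -0.1692], [0.585, -0.2774], [0.4376, -0.2728], [0.4383, -0.164]]
  sides [0.1474, 0.1082, 0.1475, 0.1089] mean [ 0.5116 -0.2208  0.03  ] dirs [3.106, 1.566, -0.031, -1.577]
tray2 [[0.5739, -0.3106], [0.5733, -0.4207], [0.4256, -0.4171], [0.4265, -0.3085]]
  sides [0.1474, 0.1101, 0.1478, 0.1086] mean [ 0.4998 -0.3642  0.03  ] dirs [3.127, 1.565, -0.024, -1.579]
bed [[0.6829, 0.1077], [0.6682, -0.0873], [0.4826, -0.0734], [0.5008, 0.1225]]
  sides [0.1827, 0.1955, 0.1861, 0.1967] mean [0.5836 0.0174 0.026 ] dirs [3.06, 1.495, -0.075, -1.663]
knife [[0.3741, 0.1361], [0.3921, -0.0996]]
  sides [0.2364, 0.2364] mean [0.3831 0.0182 0.01  ] dirs [-1.495, 1.647]
cup [[0.7378, -0.2298]]
  sides [0.0] mean [ 0.7378 -0.2298  0.09  ] dirs [0.0]
offcut [[0.7383, 0.2721]]
  sides [0.0] mean [0.7383 0.2721 0.06  ] dirs [0.0]
```

```bash
cat > ov.py <<'E'
from h import *
def box(c,yaw,dx,dy,z0,z1):
    R=np.array([[np.cos(yaw),-np.sin(yaw)],[np.sin(yaw),np.cos(yaw)]])
    q=np.array([[dx[0],dy[0]],[dx[1],dy[0]],[dx[1],dy[1]],[dx[0],dy[1]]])@R.T+np.array(c)
    return [np.c_[q,np.full(4,z)] for z in (z0,z1)]
def draw(im,n,o,f,polys,col=(0,0,255)):
    for P in polys:
        p=(proj(n,P)-np.array(o)+.5)*f-.5
        cv2.polylines(im,[np.round(p*8).astype(np.int32)],len(P)>2,col,1,cv2.LINE_AA,3)
def crop(im,o,w,f): return cv2.resize(im[o[1]:o[1]+w[1],o[0]:o[0]+w[0]],None,fx=f,fy=f,interpolation=cv2.INTER_CUBIC)
def guide(c,yaw,s,z):
    return [box(c,yaw,(-.04,.04),(-.006,.006),z,z+.038)[1],box(c,yaw,(-.04,.04),(-.014,.014),z,z+.006)[1],
      box(c,yaw,(.01,.04),tuple(sorted((s*.014,s*.038))),z,z+.006)[1]]
def tog(c,yaw,a):
    d=np.array([np.cos(yaw),np.sin(yaw)]);c=np.array(c)
    return [np.array([[*c,.073],[*(c+d*.046*np.sin(a)),.073+.046*np.cos(a)]])]
E
cat > ov1.py <<'E'
from ov import *
t=cv2.imread("pics/top0.png"); s=cv2.imread("pics/side0.png")
BX=((.4845,.2805),.275)
GA=((.5563,.0704),.04,-1);GB=((.5661,-.0294),-.218,1)
T1=((.5116,-.2208),-.028);T2=((.4998,-.3642),-.022)
polys=box(*BX,(-.05,.05),(-.04,.04),.03,.072)[1:]+tog(*BX,-.42)
G=guide(*GA,.026)+guide(*GB,.026)
T=sum([box(*q,(-.075,.075),(-.055,.055),.0,.03)[1:] for q in(T1,T2)],[])+sum([box(*q,(-.07,.07),(-.05,.05),.005,.03)[:1] for q in(T1,T2)],[])
ims=[]
for n,im,o,w,P,f,k in[("top",t,(135,225),(60,90),polys,6,"a"),("side",s,(230,145),(85,60),polys,6,"b"),("top",t,(225,220),(90,65),G,6,"c"),("side",s,(255,195),(90,75),G,6,"d"),("top",t,(325,215),(120,95),T,6,"e"),("side",s,(215,275),(125,125),T,5,"f")]:
    c=crop(im,o,w,f);draw(c,n,o,f,P);ims.append(c)
def hs(a):
    H=max(i.shape[0] for i in a);return np.hstack([np.pad(i,((0,H-i.shape[0]),(0,0),(0,0))) for i in a])
for k in range(3):
    i=hs(ims[2*k:2*k+2]); sc=min(1,800/i.shape[1],600/i.shape[0])
    if k==2:
        cv2.imwrite("pics/ov2.png",ims[4]);cv2.imwrite("pics/ov3.png",ims[5])
    else: cv2.imwrite(f"pics/ov{k}.png",cv2.resize(i,None,fx=sc,fy=sc,interpolation=cv2.INTER_AREA))
E
python3 ov1.py
python3 - <<'E'
from h import *
c1,v1=ray("top",unz((135,225),6,(135,388)));c2,v2=ray("side",unz((225,140),5,(150,93)))
A=np.c_[v1,-v2];x=np.linalg.lstsq(A,c2-c1,rcond=None)[0];print(c1+v1*x[0],c2+v2*x[1])
E
```

```text
[0.46250354 0.28339962 0.10832283] [0.46588238 0.28370214 0.10834721]
```

View pics/ov0.png

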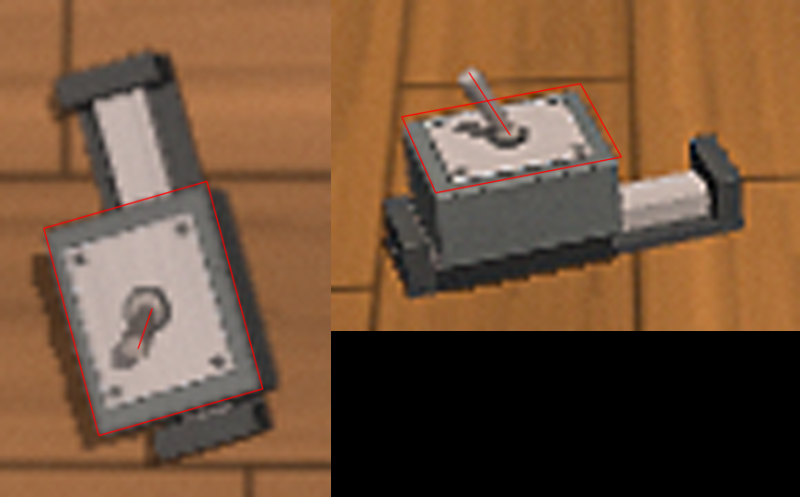

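View pics/ov1.png

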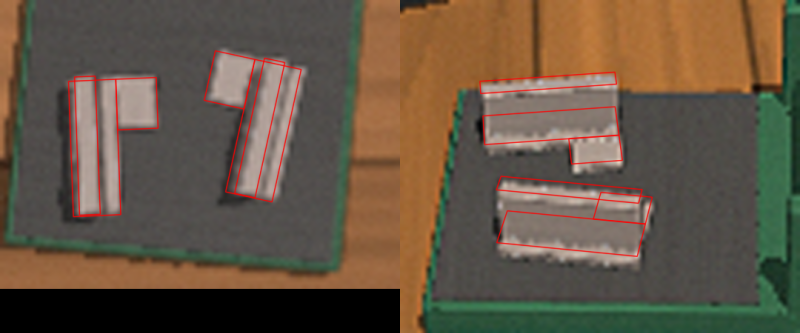

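View pics/ov2.png

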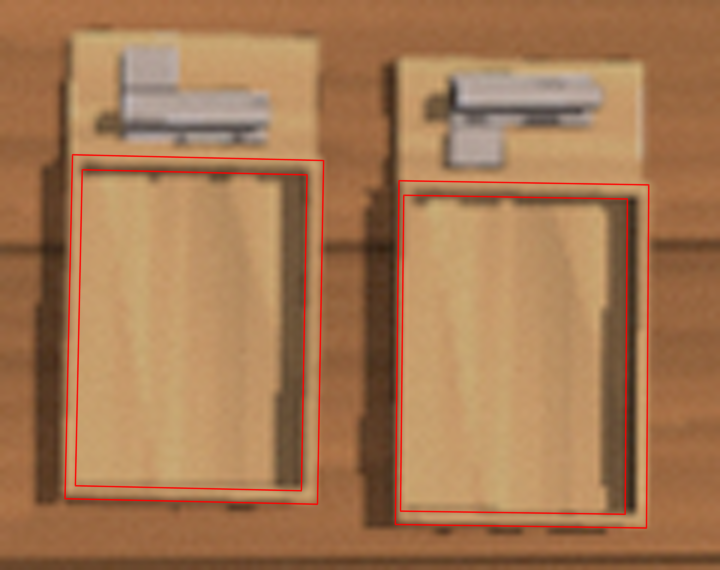

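View pics/ov3.png

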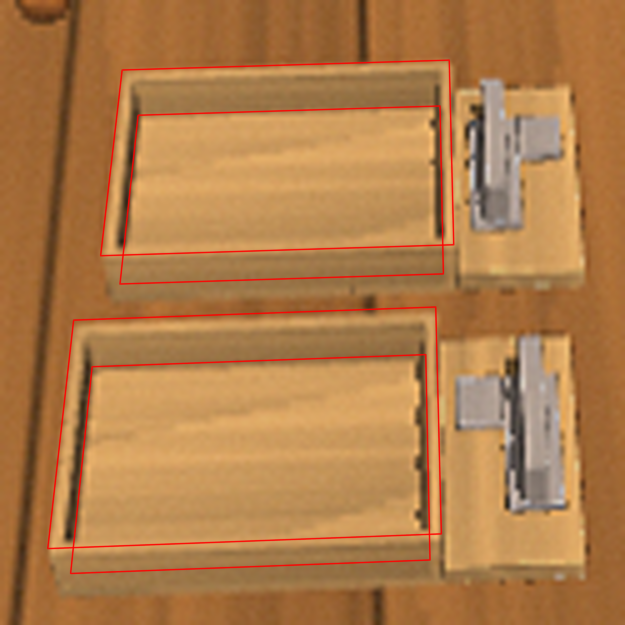

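Run:
```python
from h import *
go((.419,.268,.15),1.846)
```

```text
travel [ 0.072  -0.3084 -0.2592] twist -0.608 curyaw 1.238 axisx [-0.    -0.002 -1.   ] q7 -0.06 F [-0.31  0.6   0.49] t 0.1 pos [0.2122 0.6139 0.2216]
```

```bash
python3 -m pendant '[{"travel":[0.072,-0.308,-0.259],"twist":-0.608},{"travel":[0.072,-0.308,-0.259],"twist":-0.608},{"travel":[0.072,-0.308,-0.259],"twist":-0.608},{"travel":[0.072,-0.308,-0.259],"twist":-0.608},{"travel":[0.072,-0.308,-0.259],"twist":-0.608},{"travel":[0.072,-0.308,-0.259],"twist":-0.608},{"travel":[0.072,-0.308,-0.259],"twist":-0.608},{"travel":[0.072,-0.308,-0.259],"twist":-0.608},{"travel":[0.072,-0.308,-0.259],"twist":-0.608}]' -1 20
python3 - <<'E'
from h import *
go((.419,.268,.095),1.846)
E
```

```text
time: 1.23
position: [0.4181, 0.2691, 0.15]
tool_rot: [-1.41, 1.067, 1.41]
ft_force: [-0.6, 1.2, -0.7]
grip_width: 0.064
travel [ 0.055  -0.0006 -0.0013] twist 0.001 curyaw 1.847 axisx [-0.001 -0.001 -1.   ] q7 1.23 F [-0.6   1.18 -0.69] t 1.23 pos [0.4181 0.2691 0.15  ]
```

```bash
python3 -m pendant '[{"travel":[0.03,0,0],"twist":0},{"travel":[0.055,0,0],"twist":0},{"travel":[0.055,0,0],"twist":0}]'
python3 - <<'E'
from h import *
cv2.imwrite("pics/s1.png",crop:=cv2.resize(ctrl.get_image("side")[140:215,200:320,::-1],None,fx=6,fy=6,interpolation=cv2.INTER_CUBIC))
go((.464,.2815,.095),1.846)
E
```

```text
time: 1.6
position: [0.4158, 0.2697, 0.0933]
tool_rot: [-1.412, 1.07, 1.414]
ft_force: [0.8, -0.4, 0.9]
grip_width: 0.004
travel [-0.0004 -0.0483 -0.002 ] twist 0.003 curyaw 1.849 axisx [-0.002 -0.002 -1.   ] q7 1.23 F [ 0.13 -0.08 -0.21] t 1.65 pos [0.417  0.2701 0.0947]
```

View pics/s1.png

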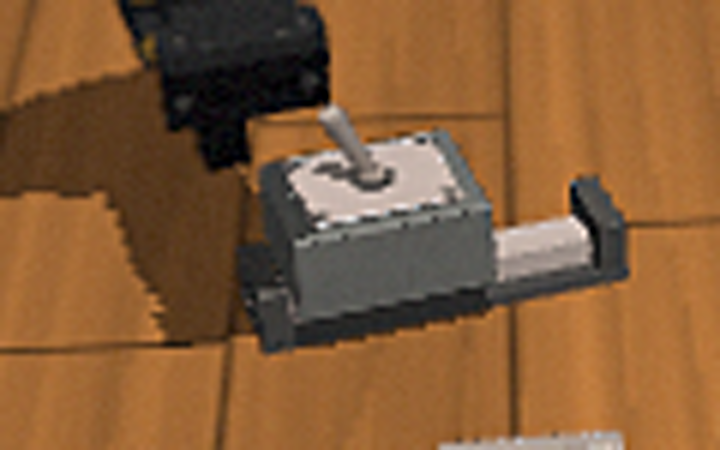

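```bash
python3 -m pendant '[{"travel":[0,-0.01,-0.001],"twist":0},{"travel":[0,-0.02,-0.002],"twist":0},{"travel":[0,-0.025,-0.002],"twist":0},{"travel":[0,-0.03,-0.002],"twist":0},{"travel":[0,-0.035,-0.002],"twist":0},{"travel":[0,-0.04,-0.002],"twist":0}]'; python3 -m pendant '[{"travel":[0,-0.005,0],"twist":0},{"travel":[0,-0.01,0],"twist":0},{"travel":[0,-0.015,0],"twist":0}]';python3 - <<'E'
from h import *
cv2.imwrite("pics/s2.png",crop:=cv2.resize(ctrl.get_image("side")[140:215,200:320,::-1],None,fx=6,fy=6,interpolation=cv2.INTER_CUBIC))
E
```

```text
time: 2.4
position: [0.4555, 0.2791, 0.0945]
tool_rot: [-1.411, 1.069, 1.414]
ft_force: [-2.0, -1.6, 2.0]
grip_width: 0.006
time: 2.78
position: [0.4702, 0.2833, 0.0944]
tool_rot: [-1.411, 1.069, 1.414]
ft_force: [-1.8, -0.8, 2.1]
grip_width: 0.002
```

View pics/s2.png

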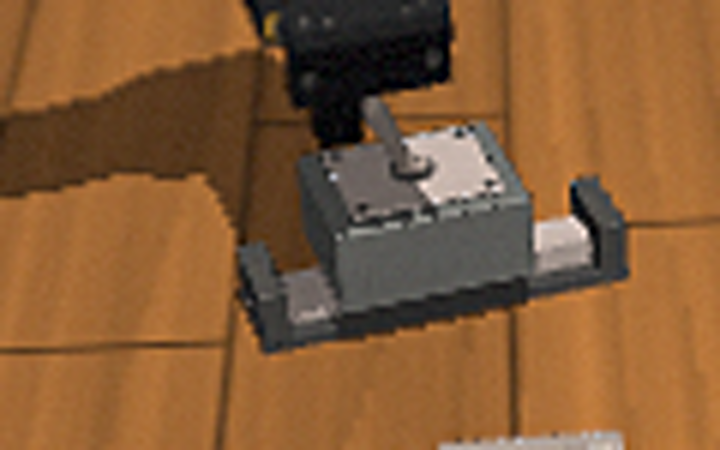

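```bash
python3 -m pendant '[{"travel":[0,-0.005,0],"twist":0},{"travel":[0,-0.01,0],"twist":0},{"travel":[0,-0.015,0],"twist":0},{"travel":[0,-0.02,0],"twist":0}]'; python3 -m pendant '[{"travel":[0,-0.004,0],"twist":0},{"travel":[0,-0.007,0],"twist":0},{"travel":[0,-0.01,0],"twist":0}]'; python3 -m pendant '[{"travel":[0,-0.003,0],"twist":0},{"travel":[0,-0.006,0],"twist":0}]';python3 - <<'E'
from h import *
cv2.imwrite("pics/s3.png",crop:=cv2.resize(ctrl.get_image("side")[140:215,200:320,::-1],None,fx=6,fy=6,interpolation=cv2.INTER_CUBIC))
E
```

```text
time: 3.32
position: [0.4905, 0.2892, 0.0944]
tool_rot: [-1.411, 1.068, 1.413]
ft_force: [-2.4, -0.6, 1.2]
grip_width: 0.007
time: 3.7
position: [0.5002, 0.2921, 0.0944]
tool_rot: [-1.411, 1.068, 1.413]
ft_force: [-2.2, -0.4, 1.6]
grip_width: 0.005
time: 3.95
position: [0.5062, 0.2939, 0.0944]
tool_rot: [-1.411, 1.068, 1.413]
ft_force: [-1.8, 0.7, 1.4]
grip_width: 0.003
```

View pics/s3.png

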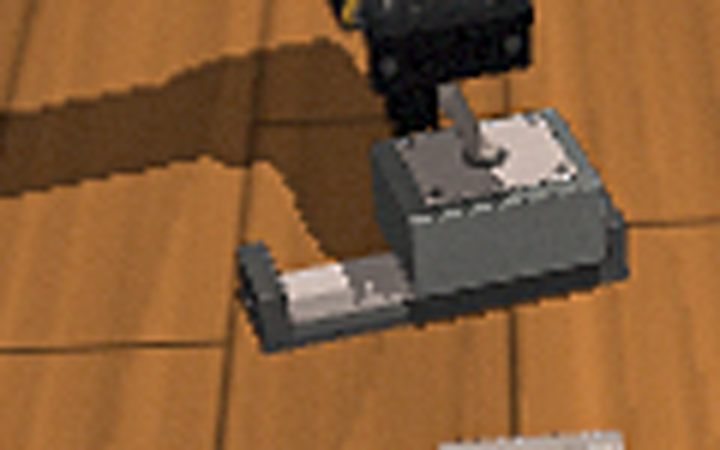

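Box has nearly reached the block; toggle still leaning back. Smaller steps now.

```bash
python3 -m pendant '[{"travel":[0,-0.003,0],"twist":0},{"travel":[0,-0.006,0],"twist":0}]'; python3 -m pendant '[{"travel":[0,-0.003,0],"twist":0},{"travel":[0,-0.005,0],"twist":0}]'; python3 -m pendant '[{"travel":[0,-0.003,0],"twist":0},{"travel":[0,-0.005,0],"twist":0}]'
```

```text
time: 4.25
position: [0.5106, 0.2952, 0.0944]
tool_rot: [-1.41, 1.071, 1.416]
ft_force: [-4.8, -1.3, 3.6]
grip_width: 0.002
time: 4.5
position: [0.5156, 0.2964, 0.0944]
tool_rot: [-1.41, 1.071, 1.416]
ft_force: [-3.3, -1.1, 2.0]
grip_width: 0.009
time: 4.75
position: [0.5213, 0.2979, 0.0944]
tool_rot: [-1.411, 1.07, 1.414]
ft_force: [0.1, -0.2, -0.0]
grip_width: 0.005
```

Run:
```python
from h import *
cv2.imwrite("pics/s4.png",crop:=cv2.resize(ctrl.get_image("side")[140:215,200:320,::-1],None,fx=6,fy=6,interpolation=cv2.INTER_CUBIC))
```

```text
(no output)
```

View pics/s4.png

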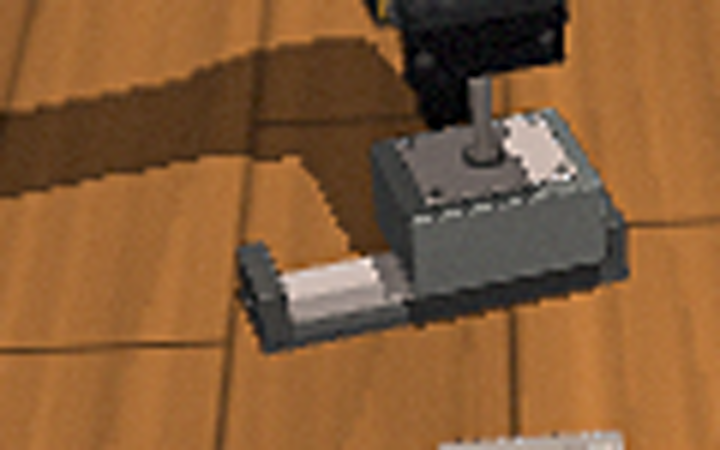

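Toggle near upright; a bit more.

```bash
python3 -m pendant '[{"travel":[0,-0.003,0],"twist":0},{"travel":[0,-0.005,0],"twist":0},{"travel":[0,-0.005,0],"twist":0}]'
python3 - <<'E'
from h import *
cv2.imwrite("pics/s5.png",crop:=cv2.resize(ctrl.get_image("side")[140:215,200:320,::-1],None,fx=6,fy=6,interpolation=cv2.INTER_CUBIC))
E
```

```text
time: 5.18
position: [0.5267, 0.2993, 0.0943]
tool_rot: [-1.411, 1.07, 1.414]
ft_force: [-0.4, 0.2, -0.2]
grip_width: 0.005
```

View pics/s5.png

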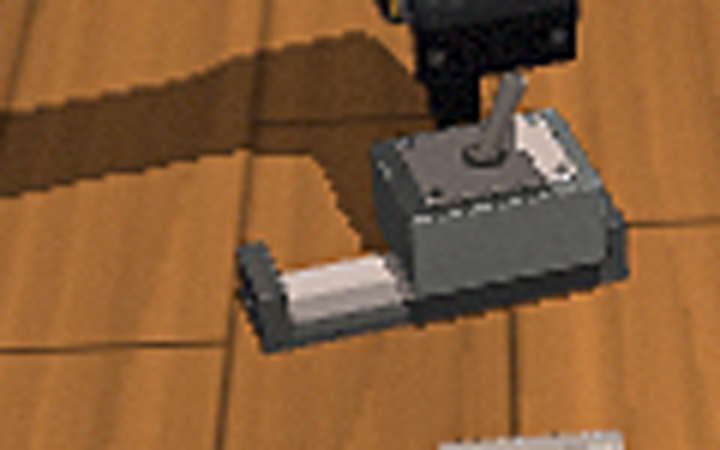

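```bash
python3 -m pendant '[{"travel":[0,0.03,0],"twist":0},{"travel":[-0.05,0.05,0],"twist":0},{"travel":[-0.11,0.05,0],"twist":0},{"travel":[-0.11,0.05,0],"twist":0}]' 0.2
python3 - <<'E'
from h import *
go((.558,.0704,.15),1.611)
E
```

```text
time: 5.72
position: [0.4816, 0.2877, 0.2106]
tool_rot: [-1.411, 1.058, 1.409]
ft_force: [0.0, 0.2, -0.4]
grip_width: 0.373
travel [ 0.0601 -0.0134 -0.23  ] twist 0.238 curyaw 1.849 axisx [ 0.005  0.004 -1.   ] q7 1.28 F [ 0.01  0.21 -0.37] t 5.72 pos [0.4816 0.2877 0.2106]
```

```bash
python3 -m pendant '[{"travel":[0.02,-0.013,-0.23],"twist":0.238},{"travel":[0.02,-0.013,-0.23],"twist":0.238},{"travel":[0.04,-0.013,-0.23],"twist":0.238},{"travel":[0.06,-0.013,-0.23],"twist":0.238},{"travel":[0.06,-0.013,-0.23],"twist":0.238},{"travel":[0.06,-0.013,-0.23],"twist":0.238}]'
python3 - <<'E'
from h import *
cv2.imwrite("pics/s6.png",cv2.resize(ctrl.get_image("side")[150:290,230:390,::-1],None,fx=4.5,fy=4.5,interpolation=cv2.INTER_CUBIC))
go((.558,.0704,.038),1.611)
E
```

```text
time: 6.48
position: [0.5572, 0.0709, 0.1494]
tool_rot: [-1.238, 1.184, 1.238]
ft_force: [0.3, 0.1, 0.1]
grip_width: 0.599
travel [ 0.112   0.     -0.0019] twist 0.002 curyaw 1.613 axisx [ 0.004  0.004 -1.   ] q7 1.5 F [ 0.34  0.63 -0.84] t 6.53 pos [0.5575 0.0718 0.15  ]
```

View pics/s6.png

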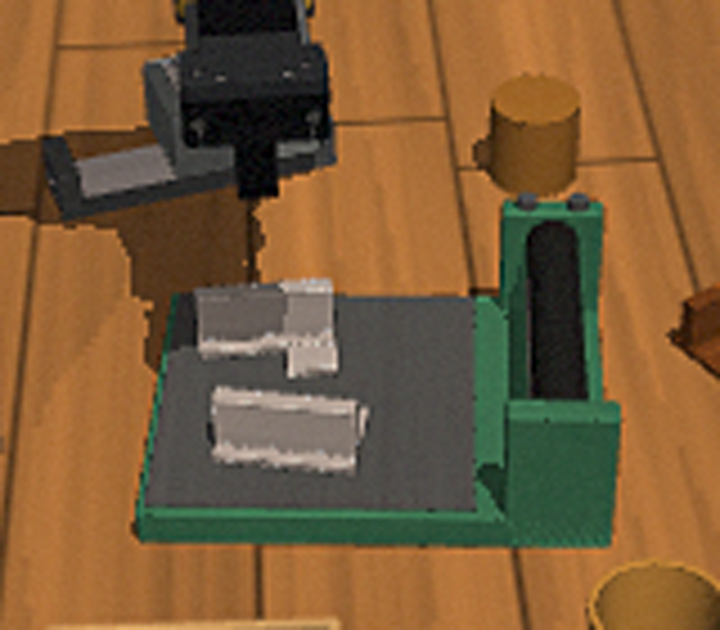

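```bash
python3 -m pendant '[{"travel":[0.05,0,-0.001],"twist":0},{"travel":[0.09,0,-0.001],"twist":0},{"travel":[0.11,0,-0.001],"twist":0},{"travel":[0.11,0,-0.001],"twist":0}]' 0.2
python3 - <<'E'
from h import *
cv2.imwrite("pics/s7.png",cv2.resize(ctrl.get_image("side")[150:290,230:390,::-1],None,fx=4.5,fy=4.5,interpolation=cv2.INTER_CUBIC))
go((.558,.0704,.039),1.611)
E
```

```text
time: 7.02
position: [0.5567, 0.073, 0.0389]
tool_rot: [-1.24, 1.183, 1.243]
ft_force: [-0.3, 0.2, 0.5]
grip_width: 0.6
travel [ 0.0013  0.     -0.0025] twist 0.004 curyaw 1.615 axisx [ 0.004  0.005 -1.   ] q7 1.54 F [ 1.04  0.68 -0.16] t 7.08 pos [0.5579 0.0729 0.0403]
```

View pics/s7.png

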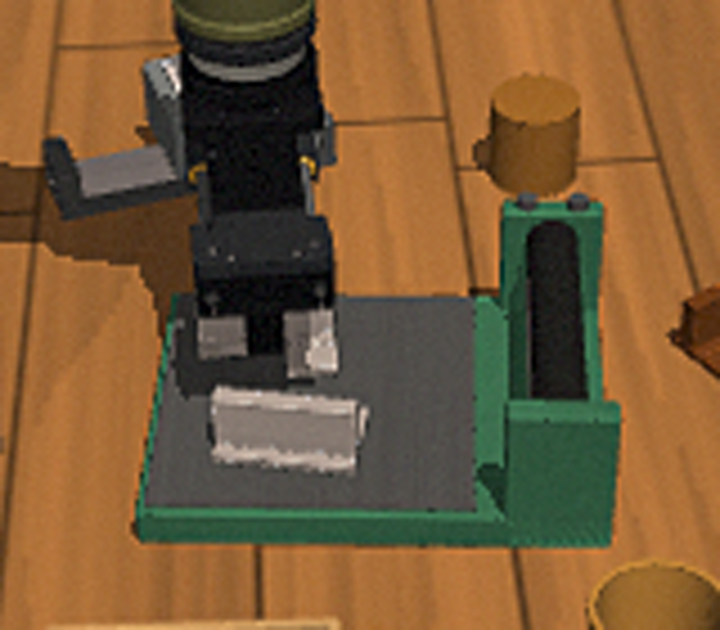

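Straddling the rib. Close gently-firmly and lift.

```bash
python3 -m pendant '[{"travel":[0.001,0,-0.002],"twist":0},{"travel":[0.001,0,-0.002],"twist":0},{"travel":[0.001,0,-0.002],"twist":0},{"travel":[0.001,0,-0.002],"twist":0},{"travel":[0.001,0,-0.002],"twist":0},{"travel":[0.001,0,-0.002],"twist":0}]' -1 40; python3 -m pendant '[{"travel":[-0.02,0,0],"twist":0},{"travel":[-0.06,0,0],"twist":0},{"travel":[-0.11,0,0],"twist":0},{"travel":[-0.11,0,0],"twist":0}]'
python3 - <<'E'
from h import *
cv2.imwrite("pics/s8.png",cv2.resize(ctrl.get_image("side")[150:290,230:390,::-1],None,fx=4.5,fy=4.5,interpolation=cv2.INTER_CUBIC))
go((.51,-.2208,.15),np.pi/2-.028)
E
```

```text
time: 7.82
position: [0.5581, 0.0706, 0.0395]
tool_rot: [-1.241, 1.181, 1.241]
ft_force: [0.1, -0.4, 2.3]
grip_width: 0.134
time: 8.32
position: [0.5604, 0.0706, 0.1534]
tool_rot: [-1.243, 1.174, 1.236]
ft_force: [0.7, -0.8, -2.2]
grip_width: 0.131
travel [-0.0012  0.0614 -0.2887] twist 0.072 curyaw 1.615 axisx [ 0.007  0.006 -1.   ] q7 1.5 F [ 0.19 -1.43 -2.43] t 8.38 pos [0.5585 0.0704 0.1508]
```

View pics/s8.png

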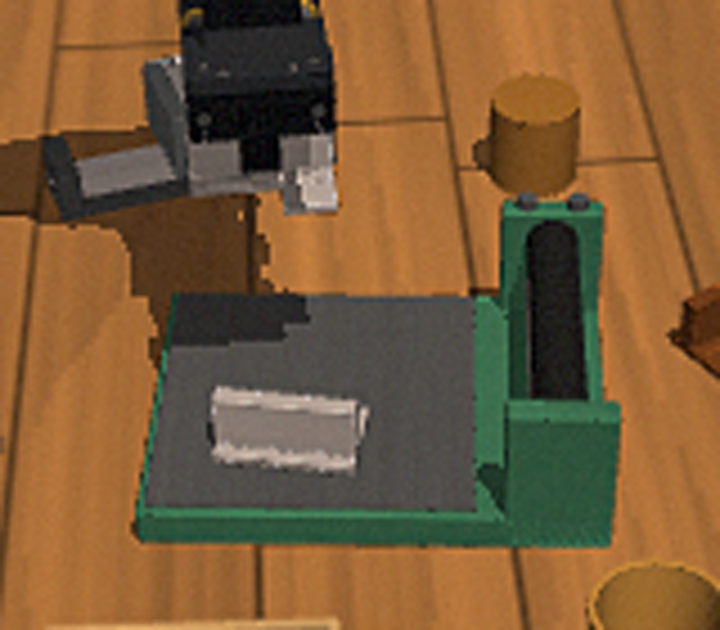

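```bash
python3 - <<'E'
from h import *
go((.512,-.2128,.12),np.pi/2-.028)
E
python3 -m pendant '[{"travel":[0,0.059,-0.281],"twist":0.072},{"travel":[0,0.059,-0.281],"twist":0.072},{"travel":[0,0.059,-0.281],"twist":0.072},{"travel":[0,0.059,-0.281],"twist":0.072},{"travel":[0,0.059,-0.281],"twist":0.072},{"travel":[0.03,0.059,-0.281],"twist":0.072},{"travel":[0.03,0.059,-0.281],"twist":0.072},{"travel":[0.03,0.059,-0.281],"twist":0.072}]'
python3 - <<'E'
from h import *
go((.512,-.2128,.05),np.pi/2-.028)
E
```

```text
travel [ 0.0288  0.0592 -0.281 ] twist 0.072 curyaw 1.615 axisx [ 0.007  0.006 -1.   ] q7 1.5 F [ 0.19 -1.43 -2.43] t 8.38 pos [0.5585 0.0704 0.1508]
time: 9.38
position: [0.5121, -0.2119, 0.1183]
tool_rot: [-1.188, 1.213, 1.189]
ft_force: [-0.3, 0.4, -1.9]
grip_width: 0.136
travel [ 0.0683  0.0004 -0.0013] twist 0.002 curyaw 1.544 axisx [ 0.006  0.006 -1.   ] q7 2.0 F [-0.32  0.39 -1.91] t 9.38 pos [ 0.5121 -0.2119  0.1183]
```

```bash
python3 -m pendant '[{"travel":[0.04,0,-0.001],"twist":0},{"travel":[0.068,0,-0.001],"twist":0},{"travel":[0.068,0,-0.001],"twist":0}]'
python3 - <<'E'
from h import *
go((.512,-.2128,.0195),np.pi/2-.028)
for n,o,w in(("side",(215,240),(130,100)),("top",(310,210),(130,100))):
    cv2.imwrite(f"pics/p1{n}.png",cv2.resize(ctrl.get_image(n)[o[1]:o[1]+w[1],o[0]:o[0]+w[0],::-1],None,fx=5,fy=5,interpolation=cv2.INTER_CUBIC))
E
```

```text
time: 9.75
position: [0.5113, -0.2111, 0.049]
tool_rot: [-1.187, 1.214, 1.193]
ft_force: [-0.3, -0.2, -1.8]
grip_width: 0.136
travel [ 0.0295 -0.0007 -0.0019] twist 0.003 curyaw 1.546 axisx [ 0.002  0.007 -1.   ] q7 2.05 F [-0.33 -0.16 -1.75] t 9.75 pos [ 0.5113 -0.2111  0.049 ]
```

View pics/p1side.png

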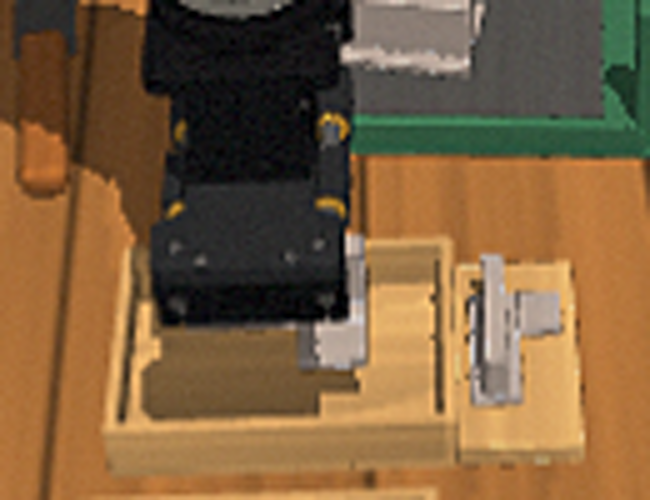

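View pics/p1top.png

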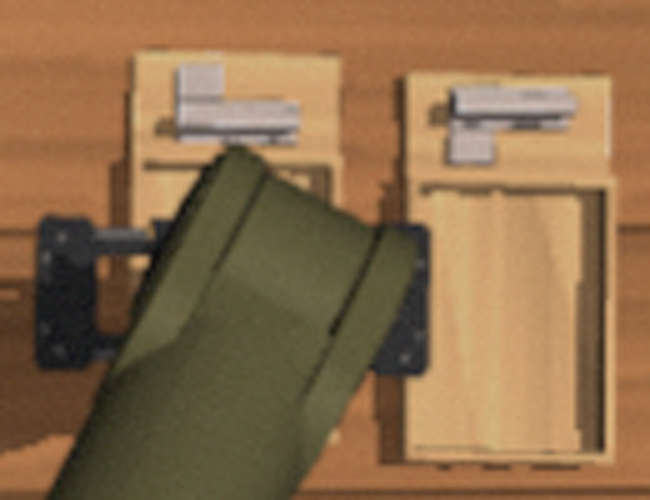

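```bash
python3 -m pendant '[{"travel":[0.01,0,-0.002],"twist":0},{"travel":[0.02,0,-0.002],"twist":0},{"travel":[0.026,0,-0.002],"twist":0},{"travel":[0.028,0,-0.002],"twist":0},{"travel":[0.028,0,-0.002],"twist":0}]'
```

```text
time: 10.48
position: [0.5135, -0.2143, 0.0234]
tool_rot: [-1.19, 1.212, 1.188]
ft_force: [-0.3, 0.1, -2.7]
grip_width: 0.135
```

```bash
python3 -m pendant '[{"travel":[0.001,0,0],"twist":0},{"travel":[0.002,0,0],"twist":0},{"travel":[0.002,0,0],"twist":0}]'
```

```text
time: 10.85
position: [0.5135, -0.2142, 0.0214]
tool_rot: [-1.19, 1.212, 1.188]
ft_force: [1.1, -0.7, -1.8]
grip_width: 0.135
```

```bash
python3 -m pendant '[{"travel":[0.001,0,0],"twist":0},{"travel":[0.002,0,0],"twist":0},{"travel":[0.002,0,0],"twist":0}]'; python3 -m pendant '[{"travel":[0.001,0,0],"twist":0},{"travel":[0.001,0,0],"twist":0}]'
```

```text
time: 11.22
position: [0.5134, -0.2142, 0.0193]
tool_rot: [-1.189, 1.212, 1.188]
ft_force: [0.3, 0.2, -2.7]
grip_width: 0.135
time: 11.48
position: [0.5136, -0.2142, 0.0186]
tool_rot: [-1.19, 1.212, 1.188]
ft_force: [-0.4, 1.5, 0.3]
grip_width: 0.13
```

```bash
python3 -m pendant '[{"travel":[0,0,0],"twist":0},{"travel":[0,0,0],"twist":0},{"travel":[0,0,0],"twist":0}]' -0.35; python3 -m pendant '[{"travel":[-0.02,0,0],"twist":0},{"travel":[-0.06,0,0],"twist":0},{"travel":[-0.12,0,0],"twist":0},{"travel":[-0.14,0,0],"twist":0},{"travel":[-0.14,0,0],"twist":0}]'
python3 - <<'E'
from h import *
cv2.imwrite(f"pics/p2.png",cv2.resize(ctrl.get_image("side")[240:400,215:345,::-1],None,fx=4,fy=4,interpolation=cv2.INTER_CUBIC))
go((.568,-.0298,.15),np.pi/2-.218)
E
```

```text
time: 11.85
position: [0.5138, -0.2143, 0.0187]
tool_rot: [-1.19, 1.212, 1.188]
ft_force: [-0.2, -0.0, -0.2]
grip_width: 0.305
time: 12.48
position: [0.5143, -0.2158, 0.1618]
tool_rot: [-1.193, 1.208, 1.183]
ft_force: [0.3, -0.4, -0.4]
grip_width: 0.325
travel [ 0.0113 -0.05    0.1867] twist 0.192 curyaw 1.545 axisx [ 0.009  0.005 -1.   ] q7 1.99 F [ 0.5   0.46 -0.32] t 12.53 pos [ 0.5131 -0.2152  0.1598]
```

View pics/p2.png

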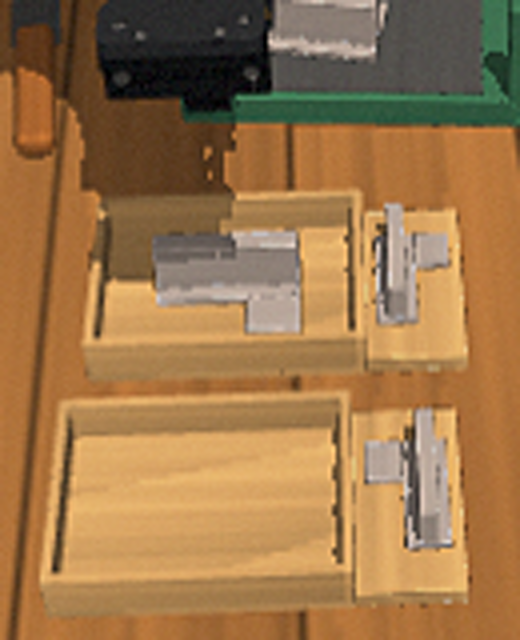

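```bash
python3 -m pendant '[{"travel":[0,-0.05,0.187],"twist":0.192},{"travel":[0,-0.05,0.187],"twist":0.192},{"travel":[0,-0.05,0.187],"twist":0.192},{"travel":[0.011,-0.05,0.187],"twist":0.192},{"travel":[0.011,-0.05,0.187],"twist":0.192},{"travel":[0.011,-0.05,0.187],"twist":0.192}]' 0.2
python3 - <<'E'
from h import *
go((.568,-.0298,.039),np.pi/2-.218)
E
```

```text
time: 13.28
position: [0.5672, -0.032, 0.1498]
tool_rot: [-1.045, 1.296, 1.042]
ft_force: [-0.4, -0.8, -0.1]
grip_width: 0.602
travel [0.1108 0.0005 0.0017] twist -0.003 curyaw 1.35 axisx [ 0.008  0.004 -1.   ] q7 1.44 F [-0.42 -0.76 -0.11] t 13.28 pos [ 0.5672 -0.032   0.1498]
```

```bash
python3 -m pendant '[{"travel":[0.05,0,0.002],"twist":0},{"travel":[0.09,0,0.002],"twist":0},{"travel":[0.11,0,0.002],"twist":0},{"travel":[0.11,0,0.002],"twist":0}]' 0.2
python3 - <<'E'
from h import *
cv2.imwrite("pics/s9.png",cv2.resize(ctrl.get_image("side")[150:290,230:390,::-1],None,fx=4.5,fy=4.5,interpolation=cv2.INTER_CUBIC))
go((.568,-.0298,.039),np.pi/2-.218)
E
```

```text
time: 13.78
position: [0.5668, -0.0319, 0.0385]
tool_rot: [-1.042, 1.301, 1.041]
ft_force: [0.2, 0.5, 0.7]
grip_width: 0.599
travel [0.0009 0.0005 0.0017] twist -0.006 curyaw 1.347 axisx [ 0.007  0.003 -1.   ] q7 1.49 F [ 0.78 -0.04 -0.52] t 13.82 pos [ 0.5681 -0.0316  0.0399]
```

View pics/s9.png

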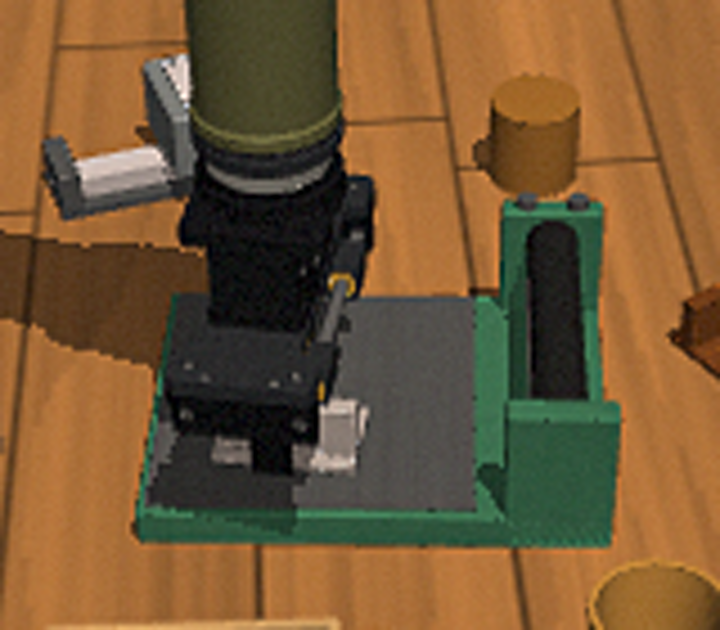

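```bash
python3 -m pendant '[{"travel":[0,0,0.001],"twist":0},{"travel":[0,0,0.001],"twist":0},{"travel":[0,0,0.001],"twist":0},{"travel":[0,0,0.001],"twist":0},{"travel":[0,0,0.001],"twist":0},{"travel":[0,0,0.001],"twist":0}]' -1 40; python3 -m pendant '[{"travel":[-0.02,0,0],"twist":0},{"travel":[-0.06,0,0],"twist":0},{"travel":[-0.11,0,0],"twist":0},{"travel":[-0.12,0,0],"twist":0}]'
python3 - <<'E'
from h import *
go((.50,-.3722,.14),np.pi/2-.022)
E
```

```text
time: 14.58
position: [0.5683, -0.0311, 0.0401]
tool_rot: [-1.044, 1.299, 1.04]
ft_force: [-0.6, -1.0, 2.9]
grip_width: 0.133
time: 15.08
position: [0.5694, -0.0313, 0.1632]
tool_rot: [-1.045, 1.294, 1.037]
ft_force: [0.2, 0.3, -2.0]
grip_width: 0.139
travel [ 0.021  -0.0077 -0.3479] twist -0.202 curyaw 1.347 axisx [ 0.013  0.004 -1.   ] q7 1.44 F [ 0.24  0.34 -2.  ] t 15.07 pos [ 0.5694 -0.0313  0.1632]
```

```bash
python3 -m pendant '[{"travel":[0,-0.008,-0.348],"twist":-0.202},{"travel":[0,-0.008,-0.348],"twist":-0.202},{"travel":[0,-0.008,-0.348],"twist":-0.202},{"travel":[0,-0.008,-0.348],"twist":-0.202},{"travel":[0,-0.008,-0.348],"twist":-0.202},{"travel":[0,-0.008,-0.348],"twist":-0.202},{"travel":[0.02,-0.008,-0.348],"twist":-0.202},{"travel":[0.02,-0.008,-0.348],"twist":-0.202},{"travel":[0.02,-0.008,-0.348],"twist":-0.202}]'
python3 - <<'E'
from h import *
go((.50,-.3722,.05),np.pi/2-.022)
E
```

```text
time: 16.2
position: [0.501, -0.3702, 0.1402]
tool_rot: [-1.197, 1.205, 1.189]
ft_force: [-0.1, 0.2, -2.4]
grip_width: 0.131
travel [ 0.0902  0.0021 -0.0025] twist 0.003 curyaw 1.552 axisx [ 0.012  0.005 -1.   ] q7 2.33 F [-0.12  0.19 -2.41] t 16.2 pos [ 0.501  -0.3702  0.1402]
```

```bash
python3 -m pendant '[{"travel":[0.05,0.002,-0.002],"twist":0},{"travel":[0.08,0.002,-0.002],"twist":0},{"travel":[0.09,0.002,-0.002],"twist":0},{"travel":[0.09,0.002,-0.002],"twist":0}]'
python3 - <<'E'
from h import *
go((.50,-.3722,.0195),np.pi/2-.022)
cv2.imwrite(f"pics/p3.png",cv2.resize(ctrl.get_image("side")[240:400,215:345,::-1],None,fx=4,fy=4,interpolation=cv2.INTER_CUBIC))
E
```

```text
time: 16.7
position: [0.5007, -0.3711, 0.0506]
tool_rot: [-1.198, 1.204, 1.19]
ft_force: [-0.2, -0.2, -2.3]
grip_width: 0.136
travel [ 0.0311  0.0011 -0.0013] twist 0.004 curyaw 1.553 axisx [ 0.012  0.006 -1.   ] q7 2.38 F [-0.24 -0.19 -2.35] t 16.7 pos [ 0.5007 -0.3711  0.0506]
```

View pics/p3.png

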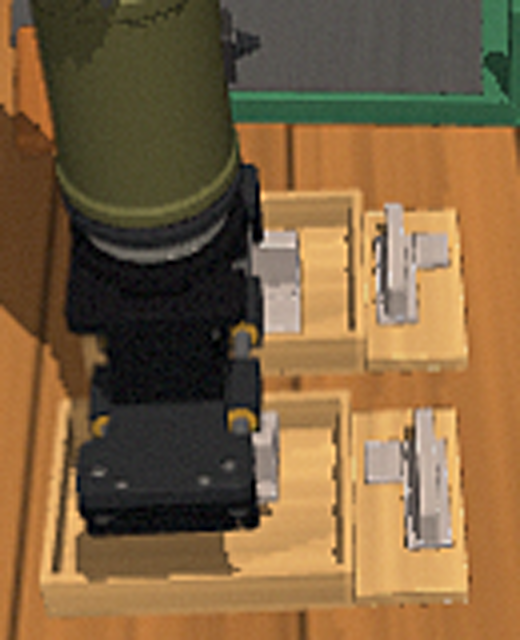

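```bash
python3 -m pendant '[{"travel":[0.012,0.001,-0.001],"twist":0},{"travel":[0.022,0.001,-0.001],"twist":0},{"travel":[0.028,0.001,-0.001],"twist":0},{"travel":[0.028,0.001,-0.001],"twist":0}]';python3 -m pendant '[{"travel":[0.001,0,0],"twist":0},{"travel":[0.002,0,0],"twist":0},{"travel":[0.002,0,0],"twist":0}]'
```

```text
time: 17.25
position: [0.5, -0.3724, 0.0227]
tool_rot: [-1.198, 1.205, 1.189]
ft_force: [0.4, 0.5, -2.2]
grip_width: 0.139
time: 17.62
position: [0.5001, -0.3724, 0.0208]
tool_rot: [-1.198, 1.205, 1.189]
ft_force: [-0.8, -0.1, -2.2]
grip_width: 0.134
```

```bash
python3 -m pendant '[{"travel":[0.001,0,0],"twist":0},{"travel":[0.001,0,0],"twist":0}]';python3 -m pendant '[{"travel":[0.001,0,0],"twist":0},{"travel":[0.001,0,0],"twist":0}]'
```

```text
time: 17.88
position: [0.5001, -0.3723, 0.0198]
tool_rot: [-1.198, 1.205, 1.189]
ft_force: [0.5, 0.0, -3.0]
grip_width: 0.135
time: 18.12
position: [0.5003, -0.3724, 0.0193]
tool_rot: [-1.198, 1.204, 1.189]
ft_force: [-0.0, 1.2, 0.8]
grip_width: 0.139
```

Contact on the floor; release and lift.

```bash
python3 -m pendant '[{"travel":[0,0,0],"twist":0},{"travel":[0,0,0],"twist":0},{"travel":[0,0,0],"twist":0}]' -0.35; python3 -m pendant '[{"travel":[-0.02,0,0],"twist":0},{"travel":[-0.06,0,0],"twist":0},{"travel":[-0.12,0,0],"twist":0},{"travel":[-0.18,0,0],"twist":0},{"travel":[-0.18,0,0],"twist":0}]';  python3 -m pendant '[{"travel":[0,0.03,0],"twist":0},{"travel":[0,0.06,0],"twist":0},{"travel":[0,0.06,0],"twist":0},{"travel":[0,0.06,0],"twist":0}]'
python3 - <<'E'
from h import *
cv2.imwrite(f"pics/p4.png",cv2.resize(ctrl.get_image("side")[140:400,205:405,::-1],None,fx=2.3,fy=2.3,interpolation=cv2.INTER_CUBIC))
cv2.imwrite(f"pics/p4t.png",cv2.resize(ctrl.get_image("top")[140:340,130:530,::-1],None,fx=2,fy=2,interpolation=cv2.INTER_CUBIC))
s=ctrl.get_state();print(s["qd"].round(3),s["time"],s["position"])
E
```

```text
time: 18.5
position: [0.5004, -0.3725, 0.0193]
tool_rot: [-1.198, 1.204, 1.189]
ft_force: [0.1, 0.5, -0.5]
grip_width: 0.308
time: 19.12
position: [0.5003, -0.3764, 0.2069]
tool_rot: [-1.207, 1.201, 1.177]
ft_force: [-0.2, -0.9, -1.1]
grip_width: 0.328
time: 19.62
position: [0.441, -0.3748, 0.2057]
tool_rot: [-1.208, 1.2, 1.177]
ft_force: [-0.6, -0.2, 0.1]
grip_width: 0.331
[ 0.     0.006  0.    -0.001  0.005  0.     0.003] 19.725 [ 0.44135736 -0.37477107  0.20540004]
```

View pics/p4.png

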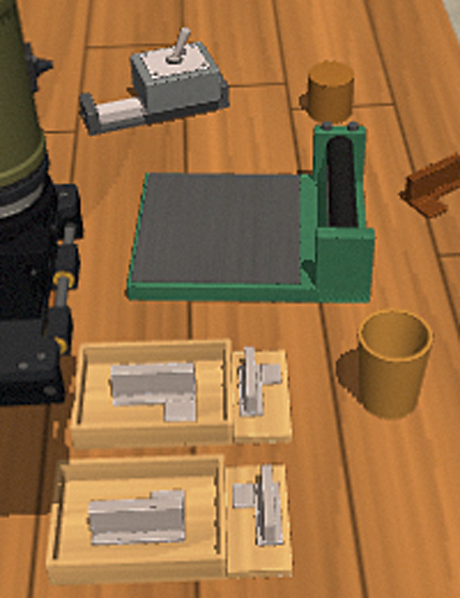

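View pics/p4t.png

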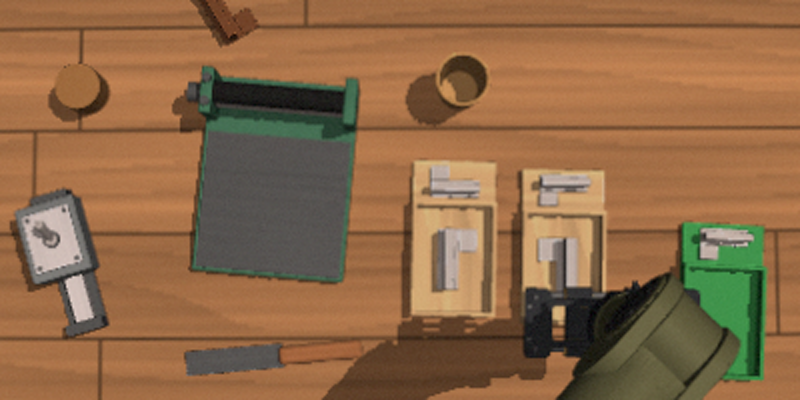

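```bash
python3 -c "
from bench import ctrl
print(ctrl.close_job())"
```

```text
the job is handed in; nothing more can be done
None
```

I switched the machine off, put each guide in the tray of its own hand, and handed the job in at about 19.7 s of the 69 s allowed.

- **Switch:** I pushed the toggle with the closed fingers. The box slid up to its end block and the toggle snapped over. The highest force I read was about 6 N, although forces were only read at the end of each move. The last picture shows the toggle still leaning away.
- **Guides:** The right-hand guide went in the tray nearer the machine and the left-hand guide in the other plywood tray. I lowered each one until the wrist force showed it on the floor (underside about 5 mm above the work surface), then let go. In the last pictures both lie flat, rib up and well inside the walls, with the ears matching the samples.
- **Bystanders:** The cup, knife and offcut look unmoved in the last pictures. The arm is clear, with the gripper at 0.205 m.

No checks failed. The only disagreement was 2–4 mm between the two cameras when I located the toggle tip, which did not affect the work. I checked the final positions by eye in the pictures and did not re-measure them.

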